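# Zero the dividing wheel and index it to the red mark

### The job

The blue pot on the dividing wheel is to be turned for its next stripe: with the fingertips, first push the upright black lever post clockwise (seen from above) until the lever is all the way back against the brass stop pin, then push it round the other way until its pointer stands in line with the red mark on the dial, and leave it there. Only push the post, gently, and never take it between the fingers. Keep your hands off the pot, which stays standing on the middle of the wheel, and leave the loose jars where they stand.

Things in the scene. Friction and masses are not known exactly. Their poses are not given: they have to be found in the camera images.
- wheel_base: fixed round grey base of the dividing wheel with a white graduated dial, 290 mm across, top at 22 mm above the table (a fine line every 5 degrees, a longer one every 30). Origin on the vertical turning axis at table height, z up; its x axis points from the axis along the lever when the lever lies at the stop. The brass stop pin (10 mm across, top 44 mm above the table) stands 113 mm out, on the clockwise side of the lever
- wheel_head (a joint): turn of the head and its lever about the vertical axis, rad: 0 against the stop pin, growing counterclockwise seen from above, to 2.4 at most. Stiff: it stays where it is left and takes about 2 to 3 N at the post to push, with no spring
- wheel_axis (a point): centre of the top of the turning aluminium head (140 mm across), 46 mm above the table, where the pot stands. (Obstacle, right side of the table: a desk lamp; its thin lower arm rises from a clamp near x 0.465, y -0.344 to an elbow near x 0.42, y -0.43, z 0.39; its upper arm runs on at that height to the shade at the back right. Pass it on its near side.)
- lever_post (a point): middle of the upright black post on the lever, 18 mm across, 100 mm from the turning axis; it stands free from 48 to 92 mm above the table, this point at 70 mm. The flat lever arm below it is 14 mm wide, its top 43 mm above the table
- pointer_tip (a point): tip of the lever's pointer just above the dial, 127 mm from the turning axis, in line with the post; turns with the head
- red_mark (a point): inner end of the red mark (red clip on the rim of the dial, tongue 5 mm wide and 20 mm long, clip block 22 mm wide reaching 155 mm from the axis, top 28 mm above the table), 127 mm from the turning axis; fixed; its angle differs each time, 0.9 to 2.0 rad counterclockwise of the stop position
- pot_middle (a point): middle, half-way up, of the loose blue lidded pot, 66 mm across and 62 mm tall, standing on the centre of the head with its top 108 mm above the table; it turns with the head
- blue_pot: the same blue pot; origin at the centre of its underside
- jar_green: dark-green pigment jar with a white lid, 40 mm across, 54 tall; loose, upright on the table, to be left alone; origin at the centre of its underside
- jar_brown: brown pigment jar with a cream lid, 39 mm across, 55 tall; loose, upright on the table, to be left alone; origin at the centre of its underside
- jar_navy: navy-blue pigment jar with a pale lid, 38 mm across, 52 tall; loose, upright on the table, to be left alone; origin at the centre of its underside
- jar_teal: teal pigment jar with a black lid, 38 mm across, 49 tall; loose, upright on the table, to be left alone; origin at the centre of its underside
Not all that is in view belongs to the job. Leave any orange look-alike of the blue_pot alone.

How it is judged:
By the outcome, as a careful person would: the job done as asked, in the order asked, and still so for the second after the job is handed in, with the robot touching nothing.
It also fails if it takes over 64 s, if anything falls off the work surface, if the arm or the gripper's body presses on something with over 40 N, if the wrist force passes 120 N, or if a joint passes its speed limit or range.

### The arm

A 6-joint arm with a two-finger parallel gripper is mounted at the origin on a cart in front of the work surface, level with it; the furniture and walls round the work are solid. World frame = base frame: x ahead of the robot, y to its left, z up, the work surface at z = 0. Lengths are in mm, angles in rad, forces in N, time in s.
With the tool pointing down it reaches from about 275 to 875 mm from the base axis. Payload 12.5 kg.
Tool frame: the origin (TCP) lies midway between the tips of the shut fingers; the grasp point (between the pads) lies 19 mm behind it; z points along the fingers, y is the direction in which the jaws open and shut (so a half turn about z gives the same grasp; the last joint's range is limited). The gripper opens to 85 mm and grips with 20 to 120 N. Pads are 22 mm wide; open, the fingers measure 114 mm over their backs; the gripper's body (76 mm by 85 mm) begins 54 mm behind the grasp point. The pads swing forward as they close: fully open they stand 13 mm farther back than shut.
Start: joints at [-1.225, 0.351, 1.652, -0, 1.139, -0.085], TCP at [229.695, -499.724, 231.29] pointing down, gripper open.
Joint ranges: [-2.75, 2.75], [-0.79, 2.1], [0.01, 2.65], [-1.57, 4.71], [0.07, 3.14], [-2.87, 2.87]. Speed limits (rad/s): [2.22, 2.22, 2.79, 3.14, 3.14, 3.14].

### API

Orientations are given as [roll, pitch, yaw] about the fixed x, y, z axes, in that order (R = Rz(yaw) Ry(pitch) Rx(roll)).
In Python, from cell import robot gives the robot as it stands.
- The arm moves only by the tool apply_moves, never from a script. Its argument "steps" is a list that holds one entry, the list of rows, each a list of 7 numbers: the opening, from 0 (shut) to 1 (fully open), then the shift along the world's x, y, z in cm, then the turn, a rotation vector about the world's x, y, z in degrees. In form: [[[claw, x, y, z, rx, ry, rz], ...]]. A call has 1 to 5 rows; each row shifts and turns the commanded pose from where the row before left it; what a row does not reach is not made up. A row lasts 1/10 s, in which the tool goes at most 50 mm and 8.59 degrees, less where a joint would pass 70% of its speed; a pose out of reach is approached as far as the arm can. A call with a gripper value outside its range is refused whole. The fingers move at their own pace and stop on an object; the grip force is fixed at half the most. Time passes only in rows, so rows that do not move let the fingers close. It gives the time, the measured TCP pose, the force and the opening at its end, in the units of the state.
- robot.read_state(): the state, without advancing time (a new reading comes with each control period).
- robot.get_image(name): name is "scene" or "side" or "wrist"; returns a dict with "img" (420x560x3 uint8, red, green, blue), "mtx" (3x3 intrinsics, pixels), "view" (4x4, takes a point from world to camera coordinates); the wrist camera has in their place "T_tool_cam" (4x4, takes a point from camera to tool coordinates, whose origin is the TCP and whose axes are the flange's). Camera axes: x right, y down, z forward; pixel columns grow to the right and rows downward; lengths in mm; the calibration is good to about 2 mm. A picture is of the moment at which its call begins: read the wrist's pose just before it. There is no depth.
- robot.job_done(): hands the job in, once; it reports no verdict.
Trained networks look in the newest picture that a camera, given by its name, has taken for a name from the list of things; names that differ only in an ending like _2 or _b are one class to them, and where a whole thing is asked for, a point or a joint stands for the part that bears it (a point fixed in the world has none). Each returns a list of dicts, best first, with "score" (0 to 1); they miss things now and then, are a little off and sometimes report something else, mostly with a low value. They report only what shows in the picture. A call takes as long as a camera call. They do not tell look-alikes from the thing itself.
- robot.boxes_of(camera, thing): "bbox" ([left, top, right, bottom] in pixels, round what is visible of it).
The state is a dict: "clock": time; "qpos": joint angles; "qd": joint speeds; "effort": joint torques, N m; "tool_pos": TCP position; "ee_rot": TCP orientation; "force": force on the tool from outside, world axes, zero at the start; "moment": the same for the moment, N m; "width": opening from 0.0 (shut) to 1.0 (fully open).
Only numpy, scipy, OpenCV 4.12 (cv2) and the standard library are available. Lean on these libraries where they do the work, as an engineer would, in place of code of your own. Each camera call takes 0.05 s, during which the arm holds its last target.

## Working session

There is one attempt and no reset: what is moved stays moved. The work goes in short steps, Python scripts to look and compute and a tool call to move; the robot and the scene stay as the last step left them, time stands still between calls to the robot, and variables do not carry over. Pictures are saved under pics/ and viewed, and the job is handed in when it is done.

Besides the shell and the picture viewer there is one more tool, called as name(argument=value, ...), one argument or row to a line, values as JSON. apply_moves: Moves the arm, as the interface text tells. Its arguments: {"type":"object","properties":{"steps":{"type":"array"}},"required":["steps"]}

```bash
ls; mkdir -p pics; cat > h.py <<'E'
from cell import robot
import numpy as np, cv2
def snap(n,f):
    d=robot.get_image(n); cv2.imwrite('pics/'+f,d['img'][:,:,::-1]); return d
def ray(d,u,v,z):
    K=d['mtx'];V=d['view'];R=V[:3,:3];t=V[:3,3]
    c=-R.T@t; r=R.T@np.linalg.inv(K)@np.array([u,v,1.]); return c+r*(z-c[2])/r[2]
def proj(d,p):
    q=d['view'][:3,:3]@np.array(p,float)+d['view'][:3,3]; q=d['mtx']@q; return q[:2]/q[2]
E
python3 - <<'E'
from h import *
a=snap('scene','s0.png');b=snap('side','d0.png')
np.savez('cal.npz',sm=a['mtx'],sv=a['view'],dm=b['mtx'],dv=b['view'])
for c in ['scene','side']:
  for t in ['wheel_base','wheel_axis','lever_post','pointer_tip','red_mark','blue_pot','jar_green','jar_brown','jar_navy','jar_teal']:
    print(c,t,[(np.round(x['bbox']).tolist(),round(x['score'],2)) for x in robot.boxes_of(c,t)][:3])
print(robot.read_state())
E
```

```text
pics
scene wheel_base [([257.0, 191.0, 354.0, 252.0], 0.63)]
scene wheel_axis [([255.0, 192.0, 361.0, 246.0], 0.66)]
scene lever_post [([282.0, 188.0, 348.0, 228.0], 0.78), ([340.0, 248.0, 358.0, 280.0], 0.29)]
scene pointer_tip [([283.0, 193.0, 350.0, 228.0], 0.86)]
scene red_mark [([257.0, 189.0, 358.0, 248.0], 0.2)]
scene blue_pot [([234.0, 312.0, 263.0, 341.0], 0.8), ([298.0, 188.0, 322.0, 211.0], 0.76)]
scene jar_green [([288.0, 256.0, 304.0, 285.0], 0.89)]
scene jar_brown [([254.0, 250.0, 269.0, 280.0], 0.57)]
scene jar_navy [([299.0, 165.0, 314.0, 184.0], 0.7)]
scene jar_teal [([344.0, 252.0, 358.0, 281.0], 0.75)]
side wheel_base [([234.0, 220.0, 344.0, 306.0], 0.73)]
side wheel_axis [([230.0, 220.0, 345.0, 308.0], 0.9), ([277.0, 231.0, 304.0, 254.0], 0.58)]
side lever_post [([258.0, 234.0, 316.0, 283.0], 0.79)]
side pointer_tip [([258.0, 234.0, 314.0, 288.0], 0.75)]
side red_mark [([249.0, 290.0, 260.0, 303.0], 0.6)]
side blue_pot [([206.0, 160.0, 227.0, 179.0], 0.83), ([280.0, 229.0, 303.0, 254.0], 0.72)]
side jar_green [([227.0, 195.0, 238.0, 222.0], 0.85)]
side jar_brown [([245.0, 185.0, 259.0, 202.0], 0.66)]
side jar_navy [([356.0, 297.0, 376.0, 324.0], 0.64)]
side jar_teal [([196.0, 218.0, 210.0, 241.0], 0.74)]
{'clock': 1.1, 'qpos': array([-1.22461672e+00,  3.50667377e-01,  1.65178385e+00, -1.00242082e-05,
        1.13908878e+00, -8.45896373e-02]), 'qd': array([ 4.61429471e-04, -1.09225244e-03,  5.39651977e-04,  4.41254680e-05,
       -5.39844648e-04, -1.12677528e-03]), 'effort': array([ 2.11572333e-04, -5.06047368e+01, -2.91643989e+01, -5.34596938e-05,
        7.27732549e-04,  6.49098567e-06]), 'tool_pos': array([ 229.68874361, -499.7400509 ,  231.31358123]), 'ee_rot': array([3.14154097e+00, 1.35199954e-05, 4.30773438e-01]), 'force': array([ 0.7804591 , -0.41111582,  0.24911991]), 'moment': array([-0.00283838,  0.00566702, -0.02268847]), 'width': 0.9997592449210889}
```

```bash
python3 - <<'E'
import cv2
a=cv2.imread('pics/s0.png');b=cv2.imread('pics/d0.png')
cv2.imwrite('pics/s0c.png',cv2.resize(a[150:300,220:380],None,fx=5,fy=5,interpolation=cv2.INTER_CUBIC)[:600] if 0 else cv2.resize(a[155:275,230:390],None,fx=5,fy=5,interpolation=cv2.INTER_CUBIC))
cv2.imwrite('pics/d0c.png',cv2.resize(b[205:325,210:370],None,fx=5,fy=5,interpolation=cv2.INTER_CUBIC))
E
```

```text
(no output)
```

View pics/s0.png

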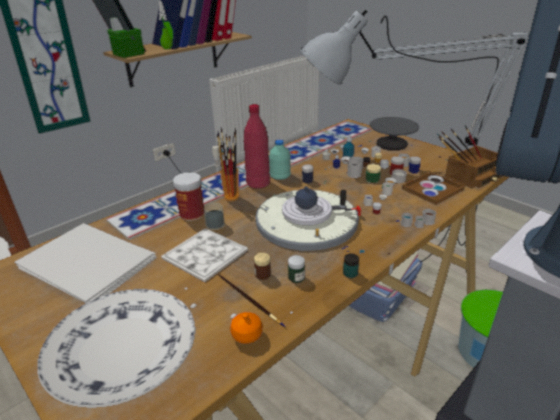

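View pics/d0.png

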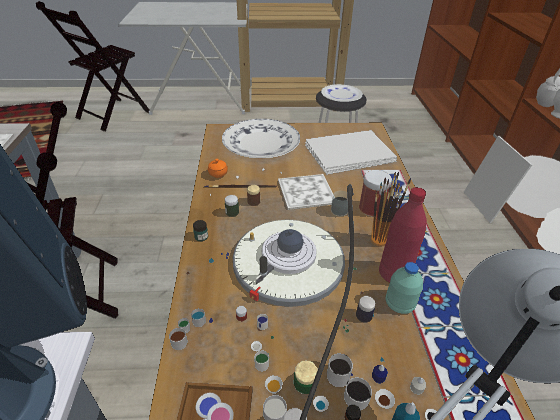

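```bash
sleep 1
```

```text
(no output)
```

View pics/s0c.png

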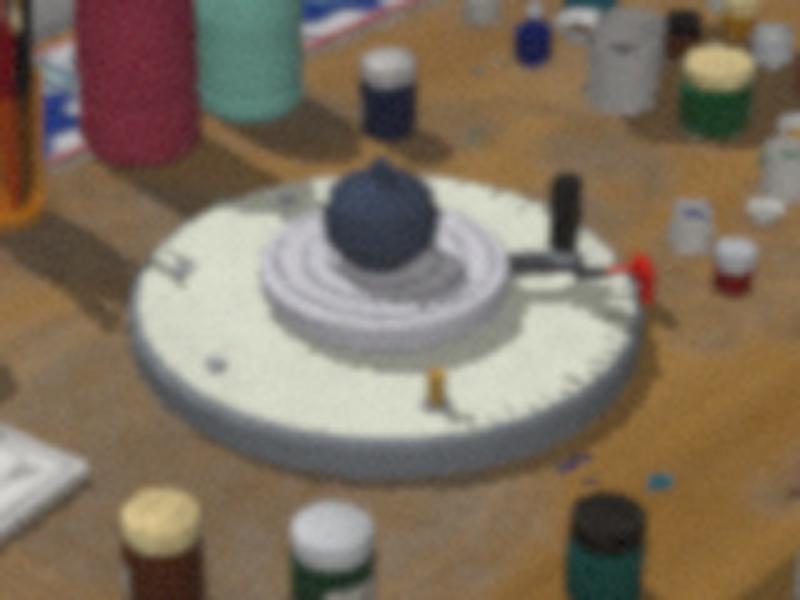

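View pics/d0c.png

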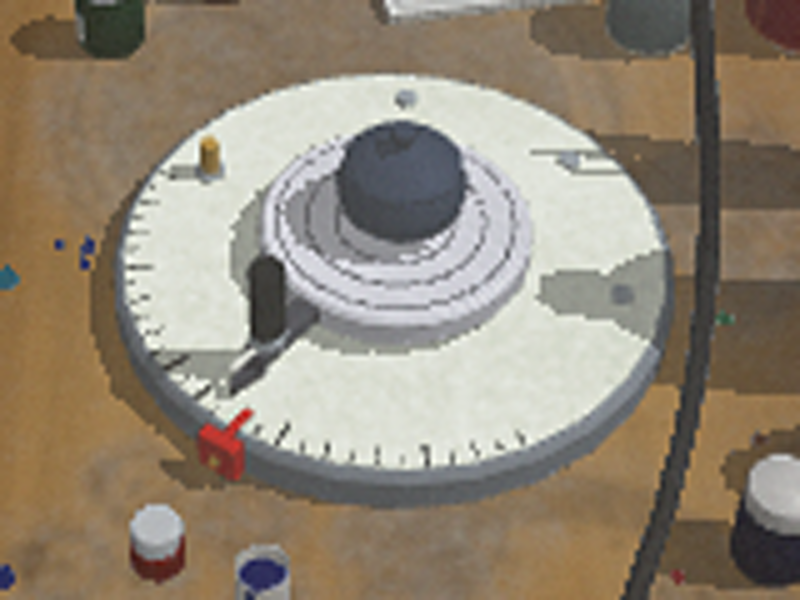

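```bash
cat > cal.py <<'E'
import numpy as np
z=np.load('cal.npz')
side=dict(mtx=z['dm'],view=z['dv']); scene=dict(mtx=z['sm'],view=z['sv'])
E
python3 - <<'E'
import numpy as np
from cal import *
from scipy.optimize import least_squares
def ray(d,u,v,z):
    K=d['mtx'];V=d['view'];R=V[:3,:3];t=V[:3,3]
    c=-R.T@t; r=R.T@np.linalg.inv(K)@np.array([u,v,1.]); return c+r*(z-c[2])/r[2]
S=lambda u,v,z: ray(side,210+(u+.5)/5-.5,205+(v+.5)/5-.5,z)[:2]
C=lambda u,v,z: ray(scene,230+(u+.5)/5-.5,155+(v+.5)/5-.5,z)[:2]
for F,pts in ((S,[(120,240),(670,255),(390,73),(250,95),(160,150),(560,120),(640,190),(655,345),(140,350),(290,464),(420,480),(540,447)]),
          (C,[(132,300),(640,300),(400,173),(180,380),(300,428),(400,440),(550,405),(620,350)])):
  P=np.array([F(u,v,22) for u,v in pts])
  f=least_squares(lambda p:np.hypot(*(P-p[:2]).T)-p[2],[500,0,145]); print(f.x,np.round(f.fun,1))
  c=f.x[:2]
  L=dict(pin=(209,140,44),tip=(232,388,25),red=(250,412,24),post=(266,262,92),postb=(266,335,48),pot=(400,138,108)) if F is S else dict(pin=(436,372,44),tip=(608,271,25),red=(612,271,24),post=(567,178,92),postb=(563,248,48))
  for k,(u,v,z_) in L.items():
    q=F(u,v,z_);d=q-c; print(k,q.round(1),np.hypot(*d).round(1),np.degrees(np.arctan2(d[1],d[0])).round(1))
for n,d in (('side',side),('scene',scene)):
  print(n,(-d['view'][:3,:3].T@d['view'][:3,3]).round())
def boxmid(d,b,z): return ray(d,(b[0]+b[2])/2,b[3]-4,z)[:2].round()
for k,b in dict(green=[227,195,238,222],brown=[245,185,259,202],navy=[356,297,376,324],teal=[196,218,210,241]).items(): print(k,boxmid(side,b,0))
for k,b in dict(green=[288,256,304,285],brown=[254,250,269,280],navy=[299,165,314,184],teal=[344,252,358,281]).items(): print(k,boxmid(scene,b,0))
E
```

```text
[591.94881828 350.46534655 142.48449999] [-2.3  1.5 -0.9  1.4  3.  -1.8 -0.2 -0.  -2.   1.1  1.4 -1.3]
pin [498.8 415.5] 113.6 145.1
tip [510.1 261.7] 120.8 -132.7
red [518.6 247.6] 126.4 -125.5
post [527.5 279.8] 95.7 -132.4
postb [526.8 274.1] 100.3 -130.5
pot [593.7 344.9] 5.8 -72.7
[596.00421633 351.9616696  140.77498049] [ 1.1  2.4 -1.1 -0.2 -1.4  1.6 -1.2 -1.2]
pin [499.6 415.9] 115.7 146.5
tip [516.6 250.5] 128.8 -128.0
red [516.  247.6] 131.5 -127.5
post [528.3 278.4] 99.9 -132.6
postb [527.6 279.2] 99.9 -133.2
side [ 525. -371.  774.]
scene [-124. 1130.  683.]
green [442. 527.]
brown [498. 621.]
navy [759. 163.]
teal [363. 449.]
green [432. 563.]
brown [503. 607.]
navy [761. 175.]
teal [349. 461.]
```

apply_moves(
  steps=[
    [[0, 0, 4.5, 0, 0, 0, 7.5], [0, 0, 4.5, 0, 0, 0, 7.5], [0, 0, 4.5, 0, 0, 0, 7.5], [0, 0.5, 4.5, 0, 0, 0, 7.5], [0, 0.5, 4.5, 0, 0, 0, 7.5]],
  ],
)

```text
clock: 1.6
tool_pos: [239.4, -273.1, 231.3]
ee_rot: [3.141, 0.0, 1.09]
force: [1.5, -0.1, 0.5]
width: 0.144
```

apply_moves(
  steps=[
    [[0, 2, 4.5, 0, 0, 0, 7.5], [0, 2, 4.5, 0, 0, 0, 7.5], [0, 2, 4.5, 0, 0, 0, 7.5], [0, 2, 4.5, 0, 0, 0, 7.5], [0, 2, 4.5, 0, 0, 0, 7.5]],
  ],
)

```text
clock: 2.1
tool_pos: [340.1, -47.8, 231.7]
ee_rot: [3.14, 0.001, 1.745]
force: [1.4, -1.2, 0.0]
width: -0.003
```

apply_moves(
  steps=[
    [[0, 2.4, 3.6, 0, 0, 0, 7.5], [0, 2.4, 3.6, 0, 0, 0, 7.5], [0, 2.4, 3.6, 0, 0, 0, 7.5], [0, 2.4, 3.6, 0, 0, 0, 7.5], [0, 2.4, 3.6, 0, 0, 0, 7.5]],
  ],
)

```text
clock: 2.6
tool_pos: [460.4, 132.2, 231.4]
ee_rot: [3.141, 0.0, 2.4]
force: [0.4, -1.7, -0.5]
width: 0.003
```

```bash
python3 - <<'E'
from h import *
s=robot.read_state(); a=snap('wrist','w1.png')
print(s['clock'],s['tool_pos'],np.degrees(s['ee_rot']),s['force'],s['qpos'],s['width']); print(a['mtx'],a['T_tool_cam'])
E
```

```text
2.6 [460.44413743 132.18593474 231.35647641] [1.79985261e+02 1.80107963e-02 1.37522038e+02] [ 0.35014258 -1.67771374 -0.46952456] [ 1.82396639e-01  2.21157335e-01  1.82857683e+00 -1.07899453e-04
  1.09146374e+00 -6.46969684e-01] 0.0030928970002029534
[[292.4752677    0.         281.44341926]
 [  0.         292.4752677  213.98117246]
 [  0.           0.           1.        ]] [[ 6.21357918e-04 -9.61168331e-01 -2.75962052e-01  6.87896687e+01]
 [ 9.99999752e-01  6.88957788e-04 -1.48015435e-04 -1.29342372e+00]
 [ 3.32393953e-04 -2.75961891e-01  9.61168520e-01 -1.43611231e+02]
 [ 0.00000000e+00  0.00000000e+00  0.00000000e+00  1.00000000e+00]]
```

```bash
sleep 1
```

```text
(no output)
```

View pics/w1.png

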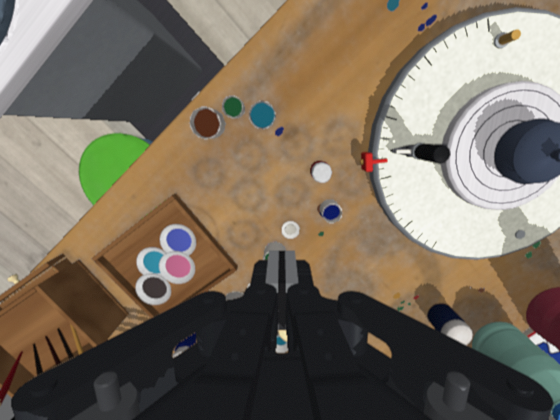

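```bash
cat >> h.py <<'E'
from scipy.spatial.transform import Rotation as Ro
def wcam(d,s):
    T=np.eye(4);T[:3,:3]=Ro.from_euler('xyz',s['ee_rot']).as_matrix();T[:3,3]=s['tool_pos']
    return dict(mtx=d['mtx'],view=np.linalg.inv(T@d['T_tool_cam']))
E
python3 - <<'E'
import cv2
a=cv2.imread('pics/w1.png')
cv2.imwrite('pics/w1c.png',cv2.resize(a[0:150,360:560],None,fx=4,fy=4,interpolation=cv2.INTER_CUBIC))
E
```

```text
(no output)
```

View pics/w1c.png

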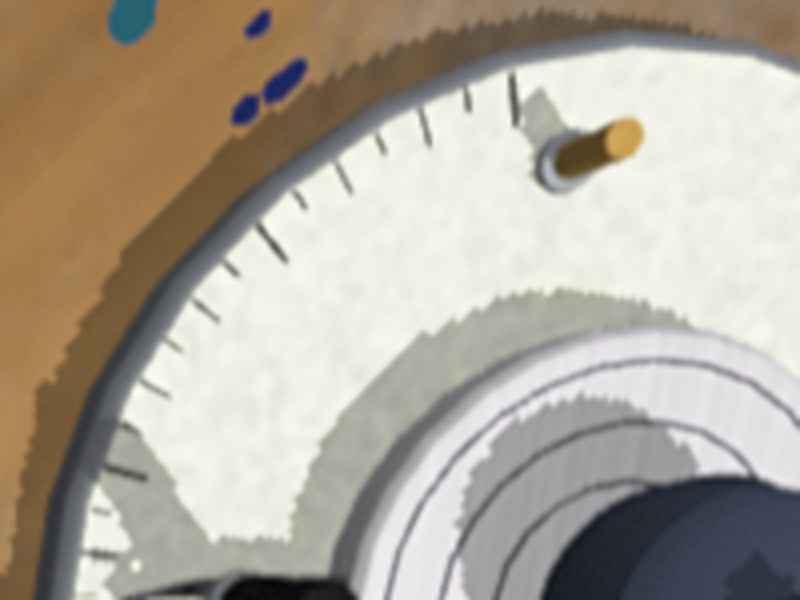

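```bash
python3 - <<'E'
import cv2
a=cv2.imread('pics/w1.png')
cv2.imwrite('pics/w1d.png',cv2.resize(a[130:200,355:455],None,fx=8,fy=8,interpolation=cv2.INTER_CUBIC))
E
```

```text
(no output)
```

View pics/w1d.png

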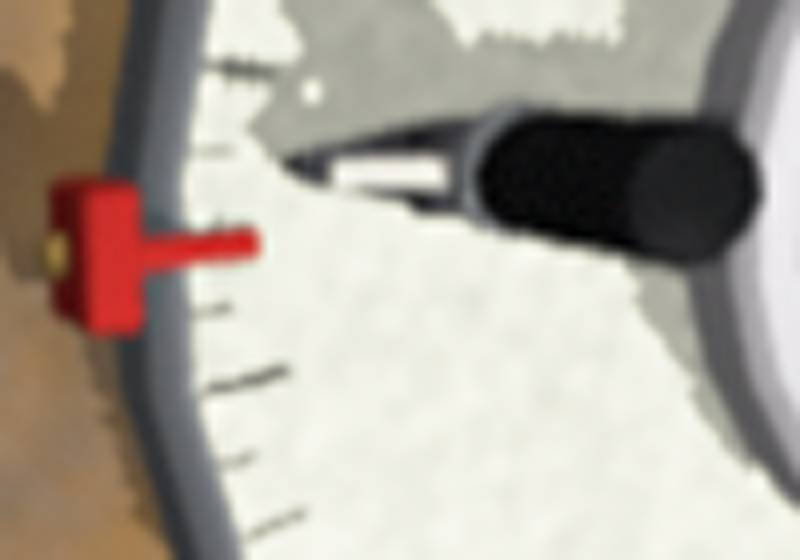

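```bash
cat > m1.py <<'E'
from cal import *
import numpy as np, cv2
from h import wcam, ray, proj
from scipy.optimize import least_squares
s=dict(ee_rot=np.radians([179.985,.018,137.522]),tool_pos=[460.444,132.186,231.356])
d=dict(mtx=np.array([[292.4752677,0,281.44341926],[0,292.4752677,213.98117246],[0,0,1]]),T_tool_cam=np.array([[6.21357918e-04,-9.61168331e-01,-2.75962052e-01,6.87896687e+01],[9.99999752e-01,6.88957788e-04,-1.48015435e-04,-1.29342372e+00],[3.32393953e-04,-2.75961891e-01,9.61168520e-01,-1.43611231e+02],[0,0,0,1]]))
w=wcam(d,s)
A=lambda u,v,z=22: ray(w,360+(u+.5)/4-.5,(v+.5)/4-.5,z)[:2]
B=lambda u,v,z=22: ray(w,355+(u+.5)/8-.5,130+(v+.5)/8-.5,z)[:2]
tk=[(0,A(515,100)),(10,A(426,128)),(20,A(344,178)),(30,A(272,243)),(40,A(206,311)),(50,A(154,389)),(60,A(126,473)),(70,B(243,70)),(75,B(217,150)),(85,B(212,310)),(90,B(248,380)),(95,B(240,460)),(100,B(277,524))]
P=np.array([p for _,p in tk]);a=np.radians([x for x,_ in tk])
def f(p):
    v=P-p[:2]; t=a+p[2]; return v[:,1]*np.cos(t)-v[:,0]*np.sin(t)
r=least_squares(f,[593,350,2.6]); c=r.x[:2]
print('axis',c,'zero',np.degrees(r.x[2]),r.fun.round(1), np.hypot(*(P-c).T).round(0))
for k,q in dict(red=B(253,240,25),redout=B(150,253,25),tip=B(285,163,25),posttop=B(697,190,92),pin=A(625,135,44)).items():
    v=q-c;print(k,q.round(1),np.hypot(*v).round(1),np.degrees(np.arctan2(v[1],v[0])-r.x[2])%360)
E
python3 m1.py
```

```text
axis [595.21820576 350.30778662] zero 152.4872859126352 [-0.   0.  -0.1 -0.   0.   0.1 -0.1  0.1 -0.1 -0.1 -0.1  0.   0.1] [133. 134. 134. 133. 134. 134. 132. 133. 135. 136. 131. 135. 133.]
red [517.1 246.3] 130.1 80.62278432116176
redout [508.4 233.9] 145.2 80.7942245243467
tip [511.3 256.4] 125.9 75.73064567161163
posttop [527.3 275.6] 101.0 75.22481675402292
pin [498.5 413.2] 115.4 354.4653752222631
```

apply_moves(
  steps=[
    [[0, 2.3, 3.1, -1, 0, 0, 0.5], [0, 2.3, 3.1, -2, 0, 0, 0], [0, 2.3, 3.1, -2, 0, 0, 0], [0, 2.3, 3, -2, 0, 0, 0], [0, 0, 0, -2, 0, 0, 0]],
  ],
)

```text
clock: 3.15
tool_pos: [553.5, 256.1, 140.1]
ee_rot: [3.14, 0.0, 2.405]
force: [-0.5, -1.0, -0.3]
width: -0.0
```

apply_moves(
  steps=[
    [[0, 0, 0, -3, 0, 0, 0], [0, 0, 0, -3, 0, 0, 0], [0, 0, 0, -2.3, 0, 0, 0], [0, 0, 0, 0, 0, 0, 0], [0, 0, 0, 0, 0, 0, 0]],
  ],
)

```text
clock: 3.65
tool_pos: [551.9, 253.3, 58.8]
ee_rot: [3.142, 0.0, 2.403]
force: [0.7, -1.1, 1.0]
width: -0.001
```

```bash
python3 - <<'E'
from h import *
s=robot.read_state(); a=snap('wrist','w2.png')
print(s['clock'],s['tool_pos'],np.degrees(s['ee_rot']),s['force'],s['width'])
E
```

```text
3.65 [551.94689222 253.30684262  58.82092814] [1.79997537e+02 1.39155620e-03 1.37673043e+02] [ 0.74935155 -1.05898652  0.96937492] -0.0009277900823564305
```

```bash
sleep 1
```

```text
(no output)
```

View pics/w2.png

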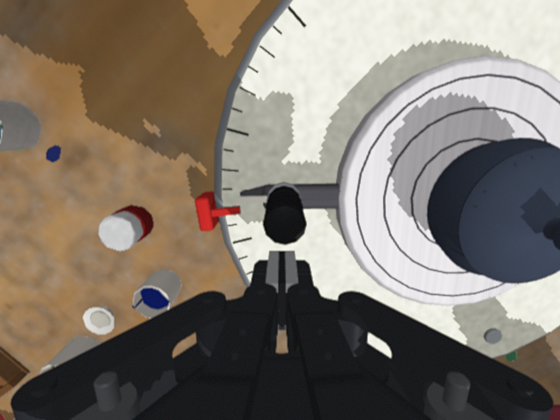

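```bash
cat > arc.py <<'E'
import numpy as np
C=np.array([595.2,350.3]);Z=152.5
def fin(lev,off):  # finger centre for lever angle (deg), tangential offset mm (+ccw side)
    f=np.radians(Z+lev);return C+100*np.array([np.cos(f),np.sin(f)])+off*np.array([-np.sin(f),np.cos(f)])
def rows(p0,levs,off):
    p=np.array(p0,float);out=[]
    for l in levs:
        q=fin(l,off);d=np.round((q-p)/10,2);out.append(d.tolist());p=p+d*10
    return out,p
E
python3 - <<'E'
from arc import *
o,p=rows([552.1,253.2],[75.5],24);print(o,p)
o,p=rows(p,[75.5]+list(np.arange(73,5,-2.5)),20)
for i in range(0,len(o),5):print(o[i:i+5])
print(p,np.arange(73,5,-2.5)[-1])
E
```

```text
[[-0.6, 0.67]] [546.1 259.9]
[[-0.3, 0.27], [-0.37, 0.24], [-0.37, 0.25], [-0.36, 0.26], [-0.34, 0.29]]
[[-0.33, 0.29], [-0.32, 0.32], [-0.3, 0.32], [-0.29, 0.34], [-0.27, 0.35]]
[[-0.26, 0.36], [-0.25, 0.37], [-0.22, 0.39], [-0.21, 0.39], [-0.19, 0.4]]
[[-0.18, 0.41], [-0.15, 0.42], [-0.14, 0.42], [-0.12, 0.43], [-0.1, 0.43]]
[[-0.08, 0.44], [-0.07, 0.44], [-0.04, 0.44], [-0.02, 0.45], [-0.01, 0.44]]
[[0.02, 0.45], [0.03, 0.44], [0.06, 0.44], [0.07, 0.44]]
[495.  369.2] 5.5
```

apply_moves(
  steps=[
    [[0, -0.3, 0.34, 0, 0, 0, 0], [0, -0.3, 0.33, 0, 0, 0, 0], [0, -0.3, 0.27, 0, 0, 0, 0], [0, -0.37, 0.24, 0, 0, 0, -2.5], [0, -0.37, 0.25, 0, 0, 0, -2.5]],
  ],
)

```text
clock: 4.2
tool_pos: [535.4, 267.7, 58.9]
ee_rot: [3.141, 0.001, 2.314]
force: [2.3, -2.6, 2.4]
width: -0.002
```

apply_moves(
  steps=[
    [[0, -0.36, 0.26, 0, 0, 0, -2.5], [0, -0.34, 0.29, 0, 0, 0, -2.5], [0, -0.33, 0.29, 0, 0, 0, -2.5], [0, -0.32, 0.32, 0, 0, 0, -2.5], [0, -0.3, 0.32, 0, 0, 0, -2.5]],
  ],
)

```text
clock: 4.7
tool_pos: [518.7, 282.5, 58.8]
ee_rot: [3.141, 0.001, 2.096]
force: [0.3, -3.7, 1.2]
width: 0.001
```

```bash
python3 - <<'E'
from h import *
s=robot.read_state(); a=snap('wrist','w3.png')
print(s['clock'],s['tool_pos'],np.degrees(s['ee_rot']),s['force'],s['width'])
E
```

```text
4.7 [518.73753179 282.45186972  58.8371822 ] [1.79971318e+02 3.29390232e-02 1.20096557e+02] [ 0.34502534 -3.67893005  1.18113977] 0.0010220710116437635
```

```bash
sleep 1
```

```text
(no output)
```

View pics/w3.png

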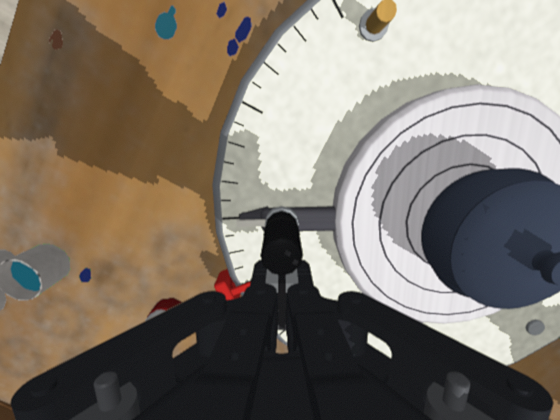

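apply_moves(
  steps=[
    [[0, -0.29, 0.34, 0, 0, 0, -2.5], [0, -0.27, 0.35, 0, 0, 0, -2.5], [0, -0.26, 0.36, 0, 0, 0, -2.5], [0, -0.25, 0.37, 0, 0, 0, -2.5], [0, -0.22, 0.39, 0, 0, 0, -2.5]],
  ],
)

```text
clock: 5.25
tool_pos: [505.7, 300.4, 58.6]
ee_rot: [-3.141, 0.0, 1.879]
force: [-0.5, -3.2, 2.1]
width: -0.001
```

apply_moves(
  steps=[
    [[0, -0.21, 0.39, 0, 0, 0, -2.5], [0, -0.19, 0.4, 0, 0, 0, -2.5], [0, -0.18, 0.41, 0, 0, 0, -2.5], [0, -0.15, 0.42, 0, 0, 0, -2.5], [0, -0.14, 0.42, 0, 0, 0, -2.5]],
  ],
)

```text
clock: 5.75
tool_pos: [496.8, 320.8, 58.5]
ee_rot: [-3.141, 0.001, 1.661]
force: [-0.9, -3.2, 1.6]
width: 0.001
```

apply_moves(
  steps=[
    [[0, -0.12, 0.43, 0, 0, 0, -2.5], [0, -0.1, 0.43, 0, 0, 0, -2.5], [0, -0.08, 0.44, 0, 0, 0, -2.5], [0, -0.07, 0.44, 0, 0, 0, -2.5], [0, -0.04, 0.44, 0, 0, 0, -2.5]],
  ],
)

```text
clock: 6.25
tool_pos: [492.5, 342.6, 58.4]
ee_rot: [-3.141, 0.001, 1.442]
force: [-1.8, -2.3, 1.5]
width: 0.0
```

```bash
python3 - <<'E'
from h import *
s=robot.read_state(); a=snap('wrist','w4.png')
print(s['clock'],s['tool_pos'],np.degrees(s['ee_rot']),s['force'],s['width'])
from arc import *
for l in (18,15.5,13): print(l,fin(l,20))
E
```

```text
6.25 [492.46706641 342.58103821  58.3657187 ] [-1.79945924e+02  5.54694278e-02  8.26489618e+01] [-1.78799936 -2.26872786  1.47396827] 0.000444650316838046
18 [493.27048773 347.07904856]
15.5 [493.22700611 351.52821707]
13 [493.37763588 355.9750476 ]
```

```bash
sleep 1
```

```text
(no output)
```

View pics/w4.png

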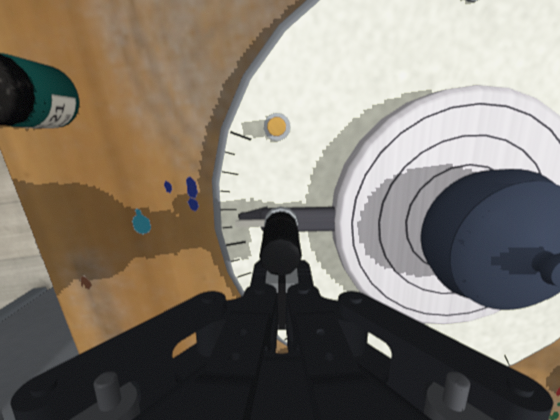

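apply_moves(
  steps=[
    [[0, -0.02, 0.45, 0, 0, 0, -2.5], [0, -0.01, 0.44, 0, 0, 0, -2.5], [0, 0.02, 0.45, 0, 0, 0, -2.5], [0, 0.03, 0.44, 0, 0, 0, -2.5], [0, 0.06, 0.44, 0, 0, 0, -2.5]],
  ],
)

```text
clock: 6.8
tool_pos: [493.3, 364.7, 58.3]
ee_rot: [-3.141, 0.001, 1.225]
force: [-4.4, -1.9, 1.8]
width: -0.001
```

apply_moves(
  steps=[
    [[0, 0.07, 0.44, 0, 0, 0, -2.5], [0, 0, 0, 0, 0, 0, 0]],
  ],
)

```text
clock: 7.0
tool_pos: [494.4, 369.6, 58.4]
ee_rot: [-3.141, -0.0, 1.183]
force: [-0.8, -0.5, -0.5]
width: -0.002
```

```bash
python3 - <<'E'
from h import *
s=robot.read_state(); a=snap('wrist','w5.png')
print(s['clock'],s['tool_pos'],np.degrees(s['ee_rot']),s['force'],s['width'])
from arc import *
print(rows([495,369.2],[4,3,2,1,0,-1,-2],20), fin(5.5,20))
E
```

```text
7.0 [494.36994776 369.60835445  58.35230573] [-1.79994301e+02 -5.80419588e-03  6.77523952e+01] [-0.78308611 -0.49490606 -0.53795691] -0.0018381337064561612
([[0.05, 0.26], [0.04, 0.18], [0.04, 0.17], [0.05, 0.17], [0.05, 0.17], [0.05, 0.17], [0.05, 0.17]], array([498.3, 382.1])) [494.98948268 369.21698225]
```

```bash
sleep 1
```

```text
(no output)
```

View pics/w5.png

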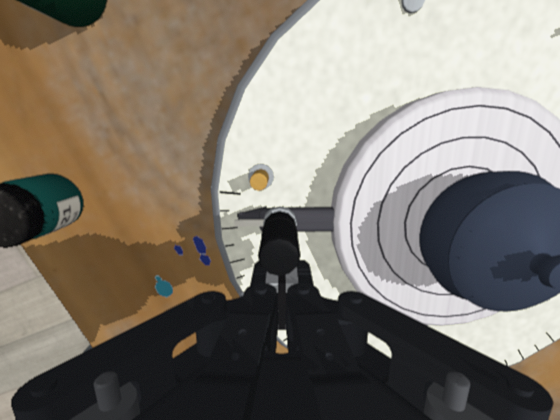

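apply_moves(
  steps=[
    [[0, 0.05, 0.26, 0, 0, 0, -1.5], [0, 0.04, 0.18, 0, 0, 0, -1], [0, 0.04, 0.17, 0, 0, 0, -1], [0, 0.05, 0.17, 0, 0, 0, -1], [0, 0, 0, 0, 0, 0, 0]],
  ],
)

```text
clock: 7.55
tool_pos: [496.5, 377.4, 58.3]
ee_rot: [3.142, -0.0, 1.102]
force: [-0.2, -0.7, 0.8]
width: -0.001
```

apply_moves(
  steps=[
    [[0, 0.05, 0.17, 0, 0, 0, -1], [0, 0, 0, 0, 0, 0, 0]],
  ],
)

```text
clock: 7.75
tool_pos: [497.0, 378.9, 58.3]
ee_rot: [3.142, -0.0, 1.085]
force: [-0.7, -0.3, -0.6]
width: -0.001
```

```bash
python3 - <<'E'
from h import *
s=robot.read_state(); a=snap('wrist','w6.png')
print(s['clock'],s['tool_pos'],np.degrees(s['ee_rot']),s['force'],s['width'])
E
```

```text
7.75 [496.96716478 378.93297623  58.25543242] [ 1.79996796e+02 -1.08288506e-02  6.21406823e+01] [-0.73317046 -0.32013187 -0.55104614] -0.0010821329165623308
```

```bash
sleep 1
```

```text
(no output)
```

View pics/w6.png

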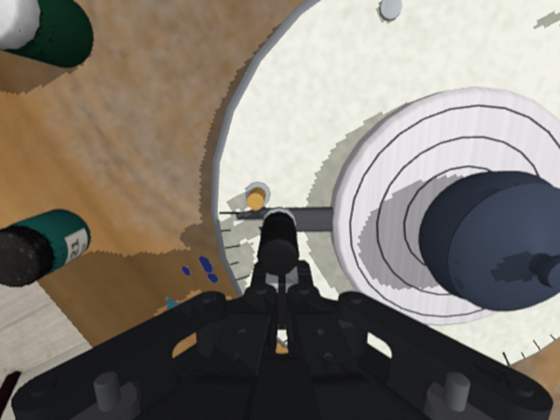

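apply_moves(
  steps=[
    [[0, 0.03, 0.09, 0, 0, 0, 0], [0, 0, 0, 0, 0, 0, 0]],
  ],
)

```text
clock: 8.0
tool_pos: [497.1, 379.3, 58.2]
ee_rot: [-3.142, 0.001, 1.085]
force: [-2.0, -4.5, 2.3]
width: 0.002
```

apply_moves(
  steps=[
    [[0, 0.03, 0.09, 0, 0, 0, 0], [0, 0, 0, 0, 0, 0, 0]],
  ],
)

```text
clock: 8.2
tool_pos: [497.1, 379.4, 58.2]
ee_rot: [-3.141, 0.003, 1.085]
force: [-3.2, -10.3, 5.5]
width: 0.001
```

apply_moves(
  steps=[
    [[0, 0.03, 0.09, 0, 0, 0, 0], [0, 0, 0, 0, 0, 0, 0]],
  ],
)

```text
clock: 8.4
tool_pos: [497.1, 379.5, 58.2]
ee_rot: [-3.141, 0.005, 1.086]
force: [-5.9, -14.7, 8.9]
width: 0.0
```

```bash
python3 - <<'E'
from arc import *
f=np.radians(Z);v=np.array([497.1,379.4])-C
print(v@[-np.sin(f),np.cos(f)],v@[np.cos(f),np.sin(f)],fin(0,-34),fin(0,-20))
E
```

```text
19.485523712870616 100.45264737992304 [522.19836953 426.63322965] [515.73388895 414.21507799]
```

apply_moves(
  steps=[
    [[0, -0.2, -0.5, 0, 0, 0, 0], [0, -0.3, -0.8, 0, 0, 0, 0], [0, 0, 0, 2, 0, 0, 0], [0, 0, 0, 3, 0, 0, 0], [0, 0, 0, 2, 0, 0, 0]],
  ],
)

```text
clock: 8.9
tool_pos: [493.2, 368.6, 130.1]
ee_rot: [3.141, -0.002, 1.085]
force: [-0.7, -0.7, -0.7]
width: 0.001
```

```bash
python3 - <<'E'
from h import *
s=robot.read_state(); a=snap('wrist','w7.png'); 
print(s['clock'],s['tool_pos'],np.degrees(s['ee_rot']),s['force'],s['width'])
E
```

```text
8.9 [493.19700943 368.61612397 130.0504533 ] [ 1.79952256e+02 -1.12296459e-01  6.21798374e+01] [-0.6644861  -0.72404717 -0.68987482] 0.0006646846037446079
```

```bash
sleep 1
```

```text
(no output)
```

View pics/w7.png

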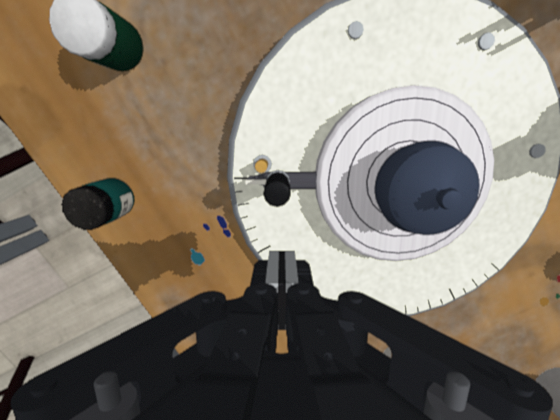

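apply_moves(
  steps=[
    [[0, 0.97, 1.93, 0, 0, 0, 0], [0, 0.97, 1.93, 0, 0, 0, 0], [0, 0.96, 1.94, 0, 0, 0, 0], [0, 0, 0, -2, 0, 0, 0], [0, 0, 0, -3, 0, 0, 0]],
  ],
)

```text
clock: 9.45
tool_pos: [522.7, 427.5, 78.9]
ee_rot: [3.14, -0.004, 1.086]
force: [-1.1, -0.3, -0.3]
width: -0.0
```

apply_moves(
  steps=[
    [[0, 0, 0, -2, 0, 0, 0], [0, 0, 0, 0, 0, 0, 0], [0, 0, 0, 0, 0, 0, 0]],
  ],
)

```text
clock: 9.75
tool_pos: [522.0, 426.5, 58.6]
ee_rot: [3.142, -0.0, 1.085]
force: [0.5, 1.0, 0.3]
width: -0.003
```

```bash
python3 - <<'E'
from h import *
from arc import *
s=robot.read_state(); a=snap('scene','s8.png'); 
print(s['clock'],s['tool_pos'],np.degrees(s['ee_rot']),s['force'],s['width'])
i=a['img'][130:280,210:410,::-1];cv2.imwrite('pics/s8c.png',cv2.resize(i,None,fx=4,fy=4,interpolation=cv2.INTER_CUBIC))
p=s['tool_pos'][:2]
o1,p=rows(p,[0,0],-22); o,p=rows(p,[0]+list(np.arange(2.5,76,2.5)),-19.5)
print(o1)
for i in range(0,len(o),5):print(o[i:i+5])
print(p)
E
```

```text
9.75 [521.96102024 426.51197639  58.63565035] [ 1.79996550e+02 -1.89509016e-02  6.21817124e+01] [0.48567991 1.02715852 0.3393919 ] -0.0025084777227989095
[[-0.53, -1.05], [-0.0, -0.0]]
[[-0.12, -0.22], [-0.27, -0.36], [-0.25, -0.36], [-0.24, -0.38], [-0.22, -0.38]]
[[-0.2, -0.4], [-0.19, -0.4], [-0.17, -0.41], [-0.15, -0.42], [-0.13, -0.43]]
[[-0.11, -0.43], [-0.1, -0.43], [-0.07, -0.44], [-0.06, -0.44], [-0.04, -0.44]]
[[-0.01, -0.45], [-0.0, -0.44], [0.02, -0.45], [0.04, -0.44], [0.06, -0.44]]
[[0.08, -0.44], [0.1, -0.43], [0.11, -0.43], [0.14, -0.42], [0.15, -0.42]]
[[0.17, -0.41], [0.19, -0.4], [0.21, -0.4], [0.22, -0.38], [0.24, -0.37]]
[[0.26, -0.37]]
[513.26102024 289.71197639]
```

```bash
sleep 1
```

```text
(no output)
```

View pics/s8c.png

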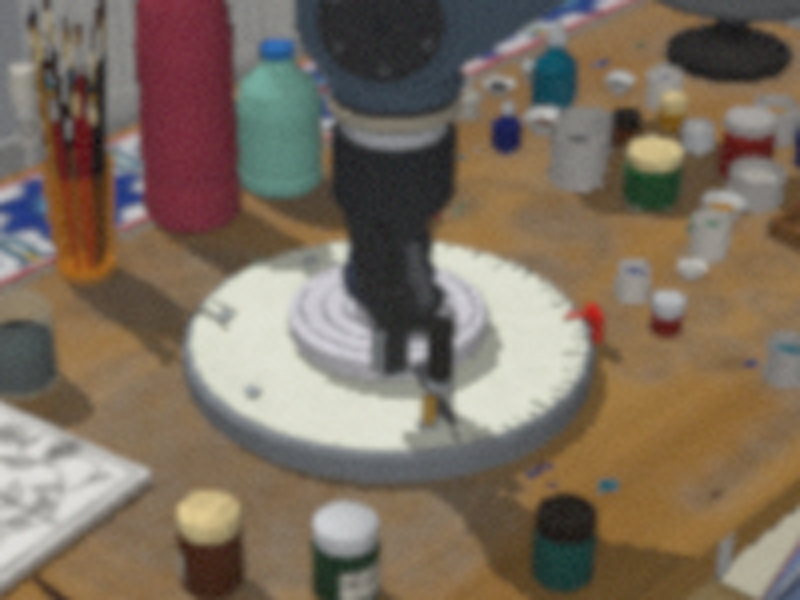

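apply_moves(
  steps=[
    [[0, -0.27, -0.53, 0, 0, 0, 0], [0, -0.26, -0.52, 0, 0, 0, 0], [0, -0.12, -0.22, 0, 0, 0, 0], [0, -0.27, -0.36, 0, 0, 0, 2.5], [0, -0.25, -0.36, 0, 0, 0, 2.5]],
  ],
)

```text
clock: 10.3
tool_pos: [510.5, 406.9, 59.1]
ee_rot: [3.141, -0.002, 1.174]
force: [1.2, 2.9, 0.9]
width: -0.0
```

apply_moves(
  steps=[
    [[0, -0.24, -0.38, 0, 0, 0, 2.5], [0, -0.22, -0.38, 0, 0, 0, 2.5], [0, -0.2, -0.4, 0, 0, 0, 2.5], [0, -0.19, -0.4, 0, 0, 0, 2.5], [0, -0.17, -0.41, 0, 0, 0, 2.5]],
  ],
)

```text
clock: 10.8
tool_pos: [500.4, 387.2, 59.2]
ee_rot: [3.14, -0.002, 1.392]
force: [2.4, 2.2, 1.2]
width: 0.003
```

apply_moves(
  steps=[
    [[0, -0.15, -0.42, 0, 0, 0, 2.5], [0, -0.13, -0.43, 0, 0, 0, 2.5], [0, -0.11, -0.43, 0, 0, 0, 2.5], [0, -0.1, -0.43, 0, 0, 0, 2.5], [0, -0.07, -0.44, 0, 0, 0, 2.5]],
  ],
)

```text
clock: 11.3
tool_pos: [494.9, 365.6, 59.1]
ee_rot: [3.139, -0.001, 1.611]
force: [1.9, 3.0, 0.4]
width: 0.0
```

```bash
python3 - <<'E'
from h import *
s=robot.read_state(); a=snap('side','d9.png'); 
print(s['clock'],s['tool_pos'],np.degrees(s['ee_rot']),s['force'],s['width'])
i=a['img'][190:340,200:400,::-1];cv2.imwrite('pics/d9c.png',cv2.resize(i,None,fx=4,fy=4,interpolation=cv2.INTER_CUBIC))
E
```

```text
11.3 [494.87200395 365.64459262  59.09498163] [ 1.79878406e+02 -8.43811098e-02  9.22827367e+01] [1.93074349 3.01361563 0.42092995] 0.00015268097039222784
```

```bash
sleep 1
```

```text
(no output)
```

View pics/d9c.png

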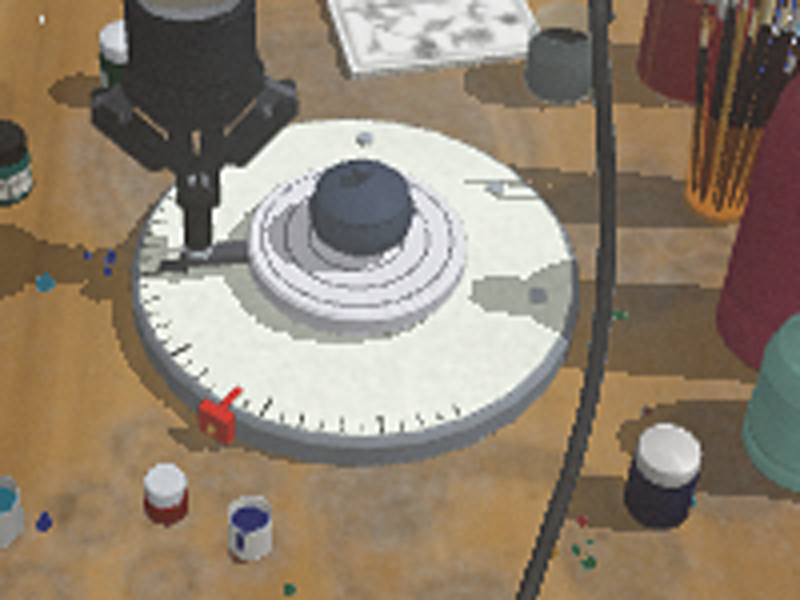

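Pushing well: the pot stays centred and the lever is at about 30°. I'll continue.

apply_moves(
  steps=[
    [[0, -0.06, -0.44, 0, 0, 0, 2.5], [0, -0.04, -0.44, 0, 0, 0, 2.5], [0, -0.01, -0.45, 0, 0, 0, 2.5], [0, 0, -0.44, 0, 0, 0, 2.5], [0, 0.02, -0.45, 0, 0, 0, 2.5]],
  ],
)

```text
clock: 11.85
tool_pos: [493.8, 343.5, 58.9]
ee_rot: [3.14, -0.001, 1.828]
force: [2.5, 4.0, 0.4]
width: -0.003
```

apply_moves(
  steps=[
    [[0, 0.04, -0.44, 0, 0, 0, 2.5], [0, 0.06, -0.44, 0, 0, 0, 2.5], [0, 0.08, -0.44, 0, 0, 0, 2.5], [0, 0.1, -0.43, 0, 0, 0, 2.5], [0, 0.11, -0.43, 0, 0, 0, 2.5]],
  ],
)

```text
clock: 12.35
tool_pos: [497.6, 321.7, 58.8]
ee_rot: [3.14, -0.0, 2.046]
force: [0.3, 3.5, -0.5]
width: -0.001
```

apply_moves(
  steps=[
    [[0, 0.14, -0.42, 0, 0, 0, 2.5], [0, 0.15, -0.42, 0, 0, 0, 2.5], [0, 0.17, -0.41, 0, 0, 0, 2.5], [0, 0, 0, 0, 0, 0, 0], [0, 0, 0, 0, 0, 0, 0]],
  ],
)

```text
clock: 12.85
tool_pos: [501.8, 308.8, 58.4]
ee_rot: [-3.141, 0.0, 2.174]
force: [0.6, 1.1, 0.1]
width: 0.005
```

```bash
python3 - <<'E'
from h import *
from arc import *
s=robot.read_state(); a=snap('side','d10.png'); snap('wrist','w10.png')
print(s['clock'],s['tool_pos'],np.degrees(s['ee_rot']),s['force'],s['width'])
v=s['tool_pos'][:2]-C; print(np.hypot(*v), np.degrees(np.arctan2(v[1],v[0]))%360-Z+np.degrees(np.arctan(.195)))
print([ (l,fin(l,-19.5).round(1)) for l in (62.5,75,80.7)])
i=a['img'][190:340,200:400,::-1];cv2.imwrite('pics/d10c.png',cv2.resize(i,None,fx=4,fy=4,interpolation=cv2.INTER_CUBIC))
E
```

```text
12.85 [501.77571646 308.77895524  58.39277467] [-1.79986454e+02  5.12644087e-03  1.24576227e+02] [0.63353397 1.06741769 0.08934712] 0.004527117490200813
102.23548264853157 62.496258045995376
[(62.5, array([502.1, 308.9])), (75, array([513.3, 289.7])), (80.7, array([519.7, 281.9]))]
```

```bash
sleep 1
```

View pics/d10c.png

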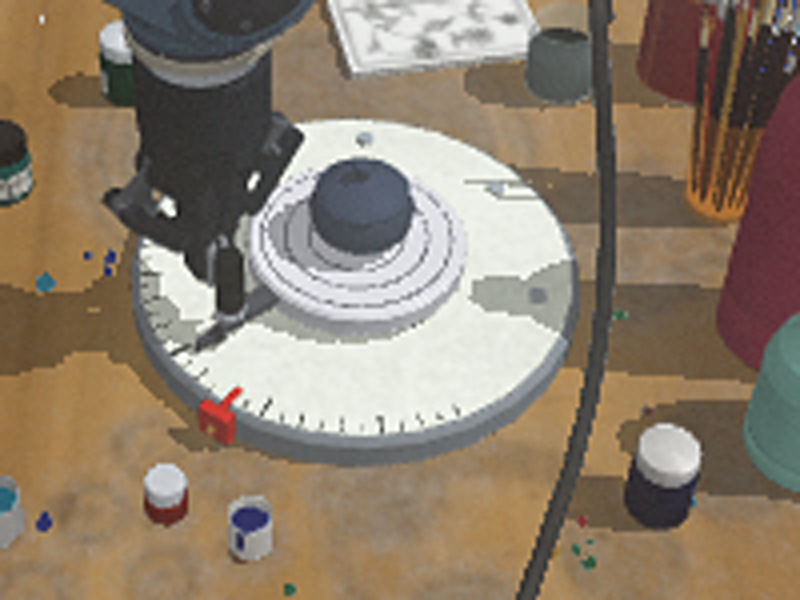

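View pics/w10.png

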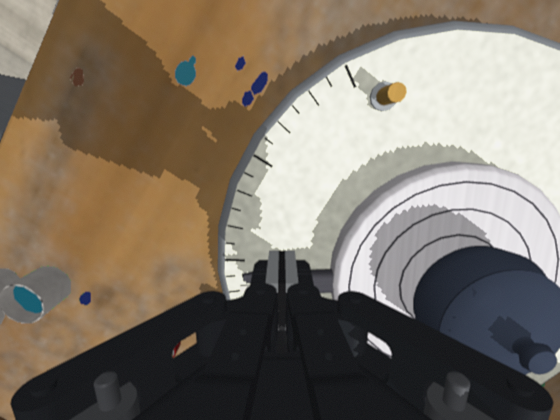

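apply_moves(
  steps=[
    [[0, 0.19, -0.4, 0, 0, 0, 2.5], [0, 0.21, -0.4, 0, 0, 0, 2.5], [0, 0.22, -0.38, 0, 0, 0, 2.5], [0, 0.24, -0.37, 0, 0, 0, 2.5], [0, 0.26, -0.37, 0, 0, 0, 2.5]],
  ],
)

```text
clock: 13.45
tool_pos: [513.0, 290.1, 58.3]
ee_rot: [3.141, -0.0, 2.395]
force: [-1.0, 3.0, -0.4]
width: -0.001
```

```bash
python3 - <<'E'
from arc import *
print(rows([513.2,289.7],[76,77,78,79,80,80.5],-19.5))
E
```

```text
([[0.11, -0.14], [0.11, -0.14], [0.11, -0.14], [0.12, -0.13], [0.12, -0.14], [0.05, -0.06]], array([519.4, 282.2]))
```

apply_moves(
  steps=[
    [[0, 0.11, -0.14, 0, 0, 0, 1], [0, 0.11, -0.14, 0, 0, 0, 1], [0, 0.11, -0.14, 0, 0, 0, 1], [0, 0.06, -0.07, 0, 0, 0, 0.5], [0, 0, 0, 0, 0, 0, 0]],
  ],
)

```text
clock: 13.95
tool_pos: [517.0, 284.7, 58.3]
ee_rot: [-3.141, 0.0, 2.455]
force: [-0.5, 0.2, 0.9]
width: -0.0
```

apply_moves(
  steps=[
    [[0, 0, 0, 0, 0, 0, 0], [0, -0.4, 0.3, 0, 0, 0, 0], [0, -0.6, 0.5, 0, 0, 0, 0], [0, 0, 0, 3, 0, 0, 0], [0, 0, 0, 3, 0, 0, 0]],
  ],
)

```text
clock: 14.45
tool_pos: [505.8, 293.0, 118.4]
ee_rot: [-3.14, -0.001, 2.456]
force: [-0.0, -0.1, 0.3]
width: -0.001
```

apply_moves(
  steps=[
    [[0, 0, 0, 3, 0, 0, 0], [0, 2, -1.6, 2, 0, 0, 0], [0, 2, -1.6, 0, 0, 0, 0], [0, 2, -1.6, 0, 0, 0, 0], [0, 0, 0, 0, 0, 0, 0]],
  ],
)

```text
clock: 14.95
tool_pos: [568.3, 243.4, 168.3]
ee_rot: [3.141, 0.001, 2.453]
force: [-0.1, -0.0, -0.2]
width: -0.001
```

```bash
python3 - <<'E'
from h import *
s=robot.read_state(); a=snap('wrist','w11.png')
print(s['clock'],s['tool_pos'],np.degrees(s['ee_rot']),s['force'])
w=wcam(a,s); np.savez('w11.npz',mtx=w['mtx'],view=w['view'])
u,v=proj(w,[517,247,25]);print(u,v)
E
```

```text
14.95 [568.30518398 243.43620028 168.28627908] [1.79986645e+02 4.39721083e-02 1.40569302e+02] [-0.06801071 -0.03471026 -0.21192425]
252.07486745758106 158.86003625651824
```

```bash
sleep 1
```

```text
(no output)
```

View pics/w11.png

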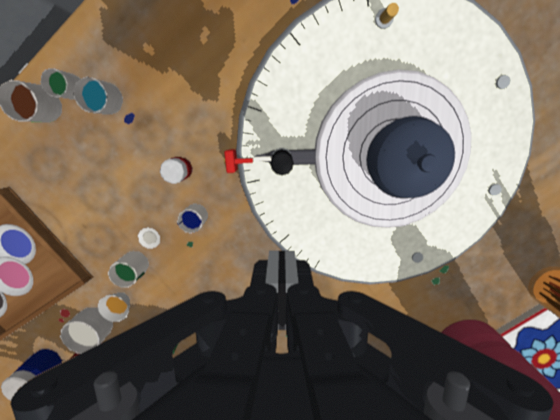

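```bash
python3 - <<'E'
import cv2
a=cv2.imread('pics/w11.png')
cv2.imwrite('pics/w11c.png',cv2.resize(a[130:190,220:320],None,fx=8,fy=8,interpolation=cv2.INTER_CUBIC))
cv2.imwrite('pics/w11t.png',cv2.resize(a[0:130,230:400],None,fx=4.6,fy=4.6,interpolation=cv2.INTER_CUBIC))
E
```

```text
(no output)
```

View pics/w11c.png

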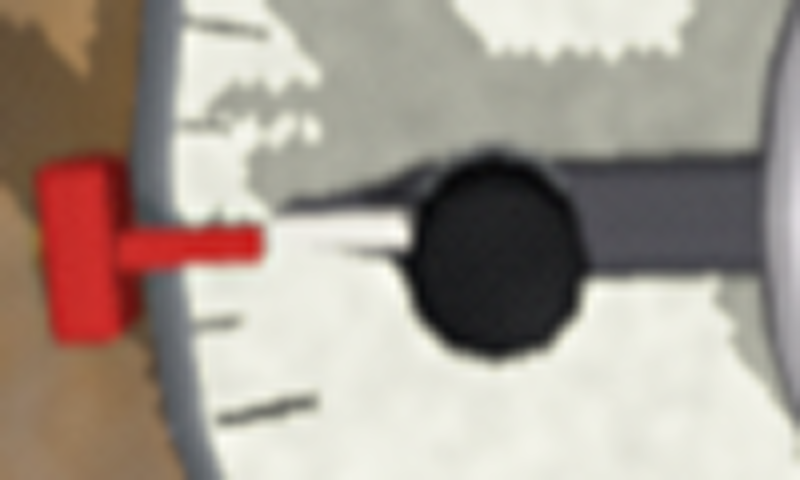

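```bash
python3 - <<'E'
from h import ray
from arc import *
w=dict(np.load('w11.npz'))
B=lambda u,v,z=22: ray(w,220+(u+.5)/8-.5,130+(v+.5)/8-.5,z)[:2]
for k,q in dict(t70=B(228,27),t75=B(205,126),t85=B(218,323),t90=B(268,410),red=B(255,242,25),redout=B(140,252,25),tip=B(278,210,25),tip2=B(275,220,25),post=B(497,258,92),arm=B(680,215,43)).items():
    v=q-C;print(k,q.round(1),np.hypot(*v).round(1),np.degrees(np.arctan2(v[1],v[0]))%360-Z)
E
```

```text
t70 [496.1 259.7] 134.3 69.9584835685612
t75 [503.1 249.9] 136.3 74.9473359680969
t85 [521.9 235.5] 136.2 84.94280611114357
t90 [534.  233.2] 132.2 89.91512512947236
red [517.3 245.9] 130.2 80.76283856040118
redout [509.3 234.4] 144.3 80.98071785989333
tip [516.2 250.6] 127.2 79.10687651707326
tip2 [516.8 249.5] 127.7 79.63739249969132
post [532.  271.8] 100.8 78.65943522850975
arm [545.3 287.6] 80.1 79.01008827295354
```

```bash
sleep 1
```

```text
(no output)
```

View pics/w11t.png

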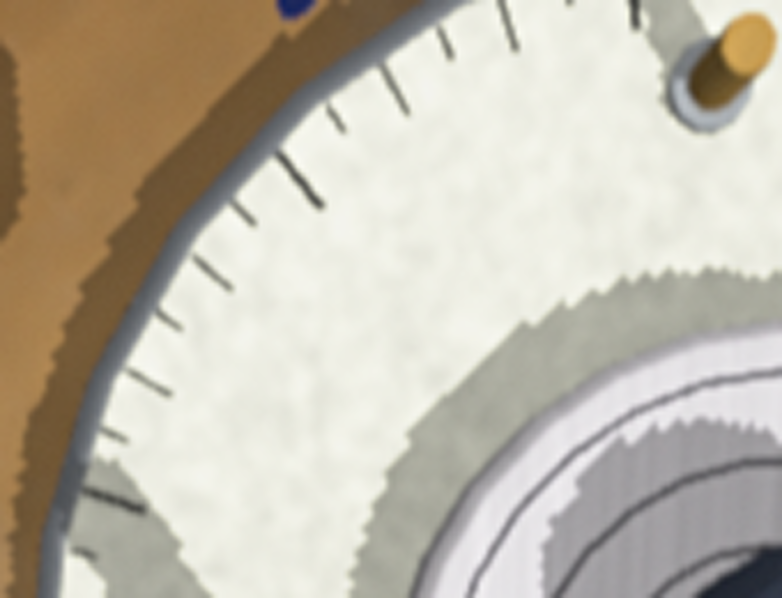

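```bash
python3 - <<'E'
from h import *
from arc import *
s=robot.read_state();p=s['tool_pos'][:2];print(s['tool_pos'])
print(fin(78.5,-19.5))
print(fin(79,-31)-p, fin(78.4,-20)-fin(79,-31),[ (fin(l+.5,-19.5)-fin(l,-19.5)).round(2) for l in (78.4,79.9)], fin(80.4,-19.5)-fin(78.4,-20),fin(80.4,-19.5))
E
```

```text
[567.14008319 244.30845592 168.04184744]
[517.11361465 284.85715148]
[-58.45239972  47.02868213] [ 7.92380764 -6.02826261] [array([ 0.57, -0.68]), array([ 0.59, -0.66])] [ 2.7148235  -3.00471256] [519.32631461 282.30416288]
```

apply_moves(
  steps=[
    [[0, -1.95, 1.57, 0, 0, 0, 0], [0, -1.95, 1.57, 0, 0, 0, 0], [0, -1.95, 1.57, 0, 0, 0, 0], [0, 0, 0, -3, 0, 0, 0.8], [0, 0, 0, -3, 0, 0, 0.8]],
  ],
)

```text
clock: 15.5
tool_pos: [507.3, 293.4, 108.3]
ee_rot: [3.14, 0.001, 2.486]
force: [0.8, 0.4, 0.3]
width: -0.004
```

apply_moves(
  steps=[
    [[0, 0, 0, -3, 0, 0, 0.8], [0, 0, 0, -1.9, 0, 0, 0], [0, 0, 0, 0, 0, 0, 0], [0, 0, 0, 0, 0, 0, 0], [0, 0, 0, 0, 0, 0, 0]],
  ],
)

```text
clock: 16.0
tool_pos: [508.8, 292.5, 60.7]
ee_rot: [3.14, 0.001, 2.498]
force: [-0.6, -0.7, 0.3]
width: -0.003
```

apply_moves(
  steps=[
    [[0, 0.26, -0.24, 0, 0, 0, 0], [0, 0.26, -0.24, 0, 0, 0, 0], [0, 0.26, -0.24, 0, 0, 0, 0], [0, 0.09, -0.1, 0, 0, 0, 0], [0, 0.06, -0.07, 0, 0, 0, 0]],
  ],
)

```text
clock: 16.5
tool_pos: [517.9, 283.0, 59.4]
ee_rot: [3.141, -0.0, 2.497]
force: [-1.9, 2.2, 1.6]
width: -0.002
```

apply_moves(
  steps=[
    [[0, 0.06, -0.07, 0, 0, 0, 0], [0, 0.06, -0.06, 0, 0, 0, 0], [0, 0, 0, 0, 0, 0, 0], [0, 0, 0, 0, 0, 0, 0], [0, 0, 0, 0, 0, 0, 0]],
  ],
)

```text
clock: 17.0
tool_pos: [519.0, 281.6, 59.2]
ee_rot: [-3.141, 0.0, 2.497]
force: [0.3, 1.0, 0.0]
width: -0.001
```

apply_moves(
  steps=[
    [[0, -0.4, 0.3, 0, 0, 0, 0], [0, -0.6, 0.5, 0, 0, 0, 0], [0, 0, 0, 3, 0, 0, 0], [0, 0, 0, 4, 0, 0, 0], [0, 0, 0, 3, 0, 0, 0]],
  ],
)

```text
clock: 17.5
tool_pos: [508.7, 290.2, 161.2]
ee_rot: [3.141, 0.0, 2.498]
force: [0.4, -0.4, -0.1]
width: -0.001
```

apply_moves(
  steps=[
    [[0, 2, -1.6, 0, 0, 0, 0], [0, 2, -1.6, 0, 0, 0, 0], [0, 2, -1.6, 0, 0, 0, 0], [0, 0, 0, 0, 0, 0, 0], [0, 0, 0, 0, 0, 0, 0]],
  ],
)

```text
clock: 18.0
tool_pos: [568.5, 241.8, 159.0]
ee_rot: [-3.141, -0.0, 2.497]
force: [-0.3, -0.5, 0.4]
width: -0.002
```

```bash
python3 - <<'E'
from h import *
s=robot.read_state(); a=snap('wrist','w12.png')
print(s['clock'],s['tool_pos'],np.degrees(s['ee_rot']),s['force'])
w=wcam(a,s); np.savez('w12.npz',mtx=w['mtx'],view=w['view'])
print(proj(w,[517,247,25]))
cv2.imwrite('pics/w12c.png',cv2.resize(a['img'][130:190,220:320,::-1],None,fx=8,fy=8,interpolation=cv2.INTER_CUBIC))
E
```

```text
18.0 [568.52126771 241.80849817 158.9949886 ] [-1.79970370e+02 -2.75004422e-02  1.43050756e+02] [-0.25016238 -0.53645306  0.38213313]
[254.44089157 157.45264876]
```

```bash
sleep 1
```

```text
(no output)
```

View pics/w12c.png

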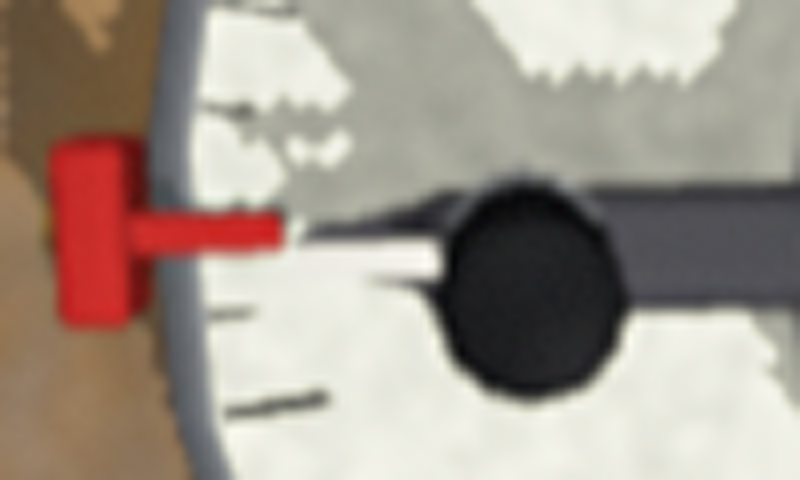

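View pics/w12.png

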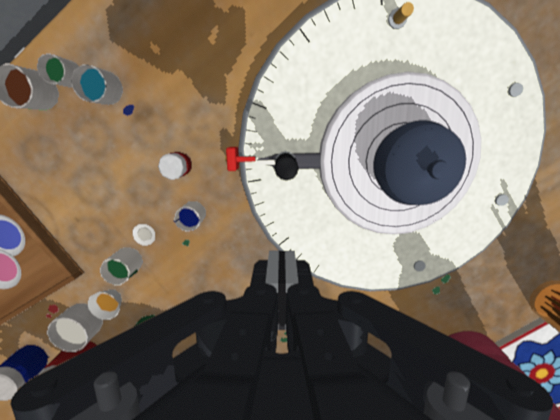

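```bash
python3 - <<'E'
from h import ray
from arc import *
w=dict(np.load('w12.npz'))
B=lambda u,v,z=22: ray(w,220+(u+.5)/8-.5,130+(v+.5)/8-.5,z)[:2]
for k,q in dict(t75=B(228,109),t85=B(232,314),t90=B(278,405),red=B(278,231,25),redout=B(160,235,25),redz23=B(278,231,23),tip=B(305,238,25),tip2=B(305,246,25),post=B(532,289,92),arm=B(700,247,43)).items():
    v=q-C;print(k,q.round(1),np.hypot(*v).round(1),np.degrees(np.arctan2(v[1],v[0]))%360-Z)
E
```

```text
t75 [503.2 250. ] 136.1 74.96149826979092
t85 [522.1 235.5] 136.1 85.00502201273449
t90 [534.  233.1] 132.3 89.91391783708929
red [517.6 246.3] 129.7 80.77546873199657
redout [509.7 235. ] 143.5 80.94219131401346
redz23 [517.7 246.1] 129.9 80.85606857527807
tip [520.2 248.4] 126.6 81.14634867644321
tip2 [520.9 247.8] 126.6 81.56548792042719
post [534.1 270. ] 100.9 80.2463751277906
arm [546.5 284.6] 81.8 80.9404561376679
```

apply_moves(
  steps=[
    [[0, -1, -2, 2, 0, 0, 0], [0, -2, -3, 2, 0, 0, 0], [0, -2.5, -3.5, 2, 0, 0, 0], [0, -2.5, -3.5, 1, 0, 0, 0], [0, -2.5, -3.5, 0, 0, 0, 0]],
  ],
)

```text
clock: 18.55
tool_pos: [462.8, 86.5, 230.6]
ee_rot: [3.14, 0.002, 2.499]
force: [-0.1, -0.5, -0.2]
width: -0.003
```

apply_moves(
  steps=[
    [[0, -3, 0, 0, 0, 0, 0], [0, -3, 0, 0, 0, 0, 0], [0, -2, 0, 0, 0, 0, 0], [0, 0, 0, 0, 0, 0, 0], [0, 0, 0, 0, 0, 0, 0]],
  ],
)

```text
clock: 19.05
tool_pos: [384.1, 87.2, 229.6]
ee_rot: [3.141, 0.001, 2.498]
force: [1.0, -0.4, 0.4]
width: 0.0
```

```bash
python3 - <<'E'
from h import *
s=robot.read_state(); a=snap('wrist','w13.png'); b=snap('side','d13.png')
print(s['clock'],s['tool_pos'],np.degrees(s['ee_rot']),s['force'])
i=b['img'][190:340,200:400,::-1];cv2.imwrite('pics/d13c.png',cv2.resize(i,None,fx=4,fy=4,interpolation=cv2.INTER_CUBIC))
from arc import *
t=lambda r,ang,z:[*(C+r*np.array([np.cos(np.radians(Z+ang)),np.sin(np.radians(Z+ang))])),z]
print('pot box',robot.boxes_of('side','blue_pot'),'exp centre',proj(b,[*C,77]))
E
```

```text
19.05 [384.05843155  87.19311521 229.61021933] [1.79957346e+02 4.32943645e-02 1.43138517e+02] [ 1.01687226 -0.35502064  0.44705789]
pot box [{'bbox': [279.6, 230.4, 304.8, 253.1], 'score': 0.65}, {'bbox': [205.6, 159.0, 225.7, 179.4], 'score': 0.61}, {'bbox': [233.2, 217.1, 342.3, 306.0], 'score': 0.24}] exp centre [289.68963982 239.8699213 ]
```

```bash
sleep 1
```

```text
(no output)
```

View pics/d13c.png

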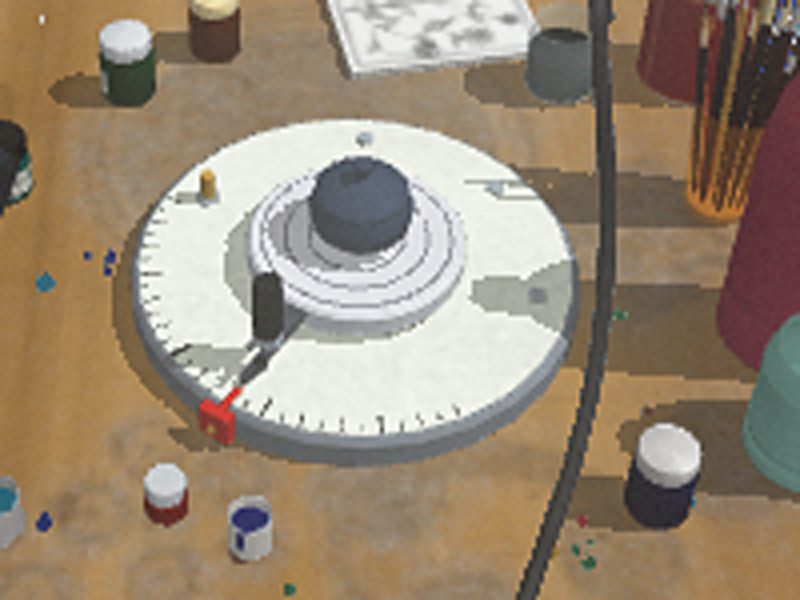

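View pics/w13.png

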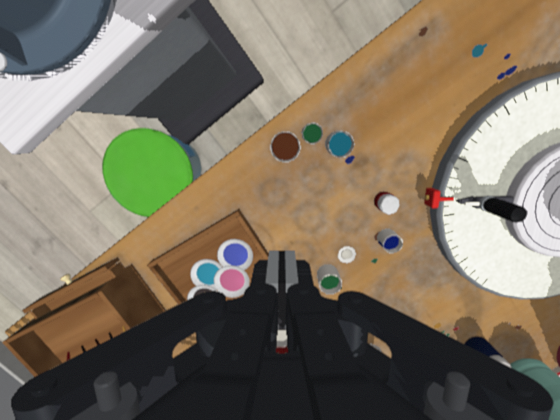

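The side view shows the pointer running into the red tongue (crop about 238,388). The pot is still in the middle and the jars have not moved, so I'm handing in.

```bash
python3 -c "
from cell import robot
print(robot.job_done())"
```

```text
the job is handed in; nothing more can be done
None
```

The lever now points at the red mark and the job was handed in at about 19 s; `job_done()` reports no verdict.

**What I did:** With shut fingers I pushed the post clockwise until the lever stopped against the brass pin. There the push force rose to about 18 N while the fingertips stood still, and the pointer lay on the dial's zero line. I then went over the post and pushed it counterclockwise to the mark in two stages, with a camera check in between. After that I lifted clear and drew the arm away. The post was only ever pushed, never gripped.

**Last checks:**
- **Pointer:** the wrist camera puts the red mark at about 80.8° from the stop. The lever arm read 80.9° and the pointer tip about 81.1–81.6°, depending on which point I took as its tip. The post top read 80.2°, and had read 0.3–0.5° low against the other points in earlier pictures. Read together, they put the lever within about half a degree of the mark.
- **Pot:** it still stands on the middle of the head, and its detected position matches the wheel axis to within 2–3 pixels.
- **Jars:** I compared them with the first picture by eye only. Green, brown and navy look unmoved. The teal jar was partly hidden by the arm in the last side view, but the arm never went near it.
- **Force:** while moving the lever it was about 2–5 N.

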